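# Load a jar lid in the drilling slide and hold it at the click notch

### The arm

A 7-joint arm with a two-finger parallel gripper is mounted at the origin on a cart in front of the work surface, level with it; the furniture and walls round the work are solid. World frame = base frame: x ahead of the robot, y to its left, z up, the work surface at z = 0. Lengths are in mm, angles in rad, forces in N, time in s.
With the tool pointing down it reaches from about 425 to 875 mm from the base axis. Payload 8.4 kg.
Tool frame: the origin (TCP) lies midway between the tips of the shut fingers; the grasp point (between the pads) lies 19 mm behind it; z points along the fingers, y is the line along which they close (so a half turn about z gives the same grasp; the last joint's range is limited). The gripper opens to 87 mm and grips with 3 to 60 N. Pads are 19 mm wide; open, the fingers measure 117 mm over their backs; the gripper's body (75 mm by 190 mm) begins 51 mm behind the grasp point.
Start: joints at [-1.35, 0.333, 0.04, 1.465, -0.013, 1.343, -0.059], TCP at [204.346, 617.014, 222.546] pointing down, gripper open.
Joint ranges: [-2.58, 2.58], [-0.38, 2.09], [-1.3, 1.39], [0.25, 2.4], [-1.5, 4.64], [0.08, 2.09], [-2.65, 2.65]. Speed limits (rad/s): [2.22, 2.22, 2.79, 2.79, 3.14, 3.14, 3.14].

### API

Orientations are given as a rotation vector (axis times angle).
In Python, from cell import manip gives the robot as it stands.
- The arm moves only by the tool drive_tool, never from a script. Its argument "rows" is a list of rows, each an object of numbers: "tx", "ty", "tz": the shift along the tool's x, y, z in m; "roll": the turn about the tool's z in degrees. A call has 1 to 20 rows; each row shifts and turns the commanded pose from where the row before left it, along the tool's axes as they then stand; what a row does not reach is not made up. A row lasts 1/12 s, in which the tool goes at most 41.7 mm and 7.16 degrees, less where a joint would pass 70% of its speed; a pose out of reach is approached as far as the arm can. A call with a gripper value outside its range is refused whole. "jaw" is the closure, from -1 (fully open) to 1 (shut), set as the call begins (left out, the last holds). The fingers move at their own pace and stop on an object; the grip force is fixed at half the most. Time passes only in rows, so rows that do not move let the fingers close. It gives the time, the measured TCP pose, the force, the opening and the grip force at its end, in the units of the state.
- manip.state(): the state, without advancing time (a new reading comes with each control period).
- manip.snapshot(name): name is "scene" or "top" or "wrist"; returns (picture, depth): 480x640x3 uint8, red, green, blue; 480x640 float32, mm along the optical axis (not along the pixel's ray), 0 where there is no reading.
- manip.get_calibration(name): a dict with "camera_matrix" (3x3 intrinsics, pixels), "k1" (the pictures are not rectified: a ray, as slopes to the right and down, at radius r is drawn at 1 + k1 r^2 times it, then the intrinsics apply), "extrinsics" (4x4, takes a point from camera to world coordinates); the wrist camera has in their place "T_tool_cam" (4x4, takes a point from camera to tool coordinates, whose origin is the TCP and whose axes are the flange's). Camera axes: x right, y up, looking along -z (the intrinsics and any distortion apply to the point x, -y, -z); pixel columns grow to the right and rows downward; lengths in mm; the calibration is good to about 2 mm. A picture is of the moment at which its call begins: read the wrist's pose just before it. get_calibration takes no time and is no camera call.
- manip.job_done(): hands the job in; it is judged then, once.
Trained networks look in the newest picture that a camera, given by its name, has taken for a name from the list of things; names that differ only in an ending like _2 or _b are one class to them, and where a whole thing is asked for, a point or a joint stands for the part that bears it (a point fixed in the world has none). Each returns a list of dicts, best first, with "conf" (0 to 1); they miss things now and then, are a little off and sometimes report something else, mostly with a low value. They report only what shows in the picture. A call takes as long as a camera call. They do not tell look-alikes from the thing itself.
- manip.spot_in(camera, label): "xy" ([column, row] in pixels, amid what is visible of it).
- manip.outline_of(camera, label): "region" (480x640 bool, what is visible of it) and "xy" ([column, row] in pixels, amid what is visible of it).
The state is a dict: "time": time; "joint_pos": joint angles; "joint_velocities": joint speeds; "tau": joint torques, N m; "tool_pos": TCP position; "eef_rot": TCP orientation; "contact_force": force on the tool from outside, world axes, zero at the start; "torque": the same for the moment, N m; "opening": finger opening in mm; "grip_force": force on a finger pad.
Only numpy, scipy, OpenCV 4.12 (cv2) and the standard library are available. Lean on these libraries where they do the work, as an engineer would, in place of code of your own. Each camera call takes 0.05 s, during which the arm holds its last target. There are 200 camera calls.

### The job

Put the jar lid that lies rim down into the round pocket of the drilling slide's carriage, still rim down and seated flat, and let it go. Then take the carriage by its upright knob and slide it along the rail towards the clamp with the two round ribs, until the ball clicks into the notch between the ribs; do not run on past the notch. Finish holding the knob there, ready for drilling, and leave the other lid and everything else on the table where it is.

Things in the scene. Friction and masses are not known exactly. Their poses are not given: they have to be found in the camera images.
- lid: The lid to load: round plain steel jar lid, 50 mm outside diameter, 18 mm high, wall 3 mm, hollow below, lying rim down (closed top up) on the grey towel, whose top is 4.5 mm above the table. 40 g. Origin: centre of the rim's underside; z up to the closed top.
- other_lid: A like steel lid that lies the wrong way, rim up (you look into it), also on the towel. Leave it. Origin: centre of its underside.
- slide_base: Fixed drilling slide: grey plate 175 x 280 x 12 mm on the table (in its own frame x -100 to +75 mm, y +-140 mm, z 0 to 12 mm) with a steel rail along its y axis. Origin: on the table, under the rail's middle; x points away from the robot, z up.
- carriage: Carriage on the rail, a plate 126 (x) x 80 (y) mm, its top 32 mm above the table; slides only along the base's y, up to 85 mm either side of mid-rail. Origin: at table height on the rail's line; at mid-rail it is the base's origin. Sliding friction about 1 N; it stays where left.
- pocket (a point): Centre of the pocket's floor on the carriage, 32 mm above the table: a raised ring lip, 55 mm inside and 66 mm outside diameter, 5 mm high, round a central boss of 36 mm diameter, 6 mm high, which goes up inside the rim-down lid. The lid's rim rests on the floor. Axes as the base's.
- slide_knob (a point): The carriage's upright round black knob: 19 mm diameter (24 mm foot, up to 8 mm above the plate), from 32 to 74 mm above the table, 66 mm from the pocket's centre towards the robot (base -x). This point: centre of its foot, on the carriage top.
- ball_tip (a point): On the carriage's front edge (base -x side), 26 mm above the table: the point on the clamps' line abreast of the sprung ball (8 mm). The ball sits in the notch when this point coincides with point notch. It moves with the carriage.
- notch_clamp: Fixed clamp block 23 x 40 mm, 12 to 34 mm above the table with a thumbscrew up to 42 mm, on the base's front strip, to the left or right of the carriage. Its inner face (towards the carriage) bears two upright round ribs of 10 mm diameter (tops 38 mm above the table), 13 mm apart along the rail; the notch is the gap between them. Origin: at table height under the notch; y along the rail as the base's y.
- notch (a point): Centre of the notch between the two ribs, 26 mm above the table. Crossing a rib into or out of the notch takes about 6 to 10 N, so hold the knob firmly; between the ribs the sprung ball draws the carriage in and centres it.
- plain_clamp: A like fixed clamp without ribs, at the other side. The carriage passes it freely; not used. Origin as the notch clamp's.
- cutter: Bystander: green pencil-shaped glass cutter, 142 mm long, lying on the table. Origin: centre of its underside.
- marker: Bystander: red and white marker pen, 135 mm long, lying on the table. Origin: centre of its underside.
Mind the look-alikes: they are no part of the job. What is shaped like the lid but blue is not meant.

How it is judged:
By the outcome, as a careful person would: the job done as asked, in the order asked, and still so for the second after the job is handed in, while the arm keeps its last pose, push and grip.
It also fails if it takes over 51 s, if anything falls off the work surface, if the arm or the gripper's body presses on something with over 40 N, if the wrist force passes 120 N, or if a joint passes its speed limit or range.

## Working session

There is one attempt and no reset: what is moved stays moved. The work goes in short steps, Python scripts to look and compute and a tool call to move; the robot and the scene stay as the last step left them, time stands still between calls to the robot, and variables do not carry over. Pictures are saved under pics/ and viewed, at most 10 in all, crops included, and the job is handed in when it is done.

Besides the shell and the picture viewer there is one more tool, called after "Emit:" as name([rows], argument=value, ...), one row to a line, values as JSON. drive_tool: Moves the arm, as the interface text tells. Its arguments: {"type":"object","properties":{"rows":{"type":"array","items":{"type":"object","properties":{"tx":{"type":"number"},"ty":{"type":"number"},"tz":{"type":"number"},"roll":{"type":"number"}}}},"jaw":{"type":"number"}},"required":["rows"]}

```bash
mkdir -p pics; cat > h.py <<'E'
import numpy as np, cv2
from cell import manip
from scipy.spatial.transform import Rotation as R
def T_of(name, st=None):
    c=manip.get_calibration(name)
    if name!='wrist': return c,np.array(c['extrinsics'])
    st=st or manip.state(); T=np.eye(4); T[:3,:3]=R.from_rotvec(st['eef_rot']).as_matrix(); T[:3,3]=st['tool_pos']
    return c,T@np.array(c['T_tool_cam'])
def rays(c,uv):
    K=np.array(c['camera_matrix']); uv=np.atleast_2d(np.float64(uv))
    p=cv2.undistortPoints(uv.reshape(-1,1,2),K,np.array([c['k1'],0,0,0.])).reshape(-1,2)
    return np.c_[p[:,0],-p[:,1],-np.ones(len(p))]
def onz(c,T,uv,z):
    d=rays(c,uv)@T[:3,:3].T; o=T[:3,3]
    return o+d*((z-o[2])/d[:,2])[:,None]
def dep(c,T,uv,depth):
    uv=np.atleast_2d(uv); r=rays(c,uv); u=np.int32(np.round(uv)); z=depth[u[:,1],u[:,0]]
    return (r*z[:,None])@T[:3,:3].T+T[:3,3]
E
python3 - <<'E'
from h import *
print(manip.state())
for n in ['scene','top']:
    p,d=manip.snapshot(n); cv2.imwrite(f'pics/{n}0.png',p[:,:,::-1]); np.save(n+'d.npy',d)
    c,T=T_of(n); print(n,T[:3,3].round())
    for l in ['lid','other_lid','slide_base','carriage','slide_knob','notch_clamp','plain_clamp','cutter','marker']:
        for r in manip.spot_in(n,l)[:4]: print(l,round(r['conf'],2),np.round(r['xy']),dep(c,T,r['xy'],d).round(0))
E
```

```text
{'time': 0.0, 'joint_pos': array([-1.35019705,  0.33390411,  0.03986579,  1.46629034, -0.01340115,
        1.34329581, -0.05846672]), 'joint_velocities': array([-0.00159763, -0.00015011,  0.00062303, -0.00012506,  0.00055029,
       -0.00049219, -0.00115774]), 'tau': array([ 6.59044163e-04, -6.56340408e+01,  1.33557558e+00, -4.03794622e+01,
       -5.97562571e-02,  4.47341474e-02,  1.62617830e-04]), 'tool_pos': array([204.21768319, 616.58213514, 221.65422218]), 'eef_rot': array([-5.00141129e-01, -3.10136907e+00,  2.55155395e-03]), 'contact_force': array([-0.333387  ,  0.25084781,  0.15096826]), 'torque': array([-0.00365513,  0.02988017,  0.02512582]), 'grip_force': 0.0, 'opening': 87.04726614765832}
scene [ 67. 467. 509.]
lid 0.88 [388. 277.] [[ 433. -149.   19.]]
lid 0.69 [324. 230.] [[ 644. -207.   24.]]
other_lid 0.88 [358. 253.] [[ 531. -181.   18.]]
slide_base 0.67 [237. 329.] [[529. 145.  29.]]
carriage 0.84 [239. 313.] [[554. 119.  33.]]
carriage 0.36 [324. 228.] [[ 650. -212.   23.]]
slide_knob 0.19 [242. 312.] [[552. 114.  33.]]
notch_clamp 0.57 [258. 352.] [[460. 162.  36.]]
plain_clamp 0.87 [303. 309.] [[479.  43.  34.]]
cutter 0.82 [398. 223.] [[ 548. -365.    9.]]
cutter 0.72 [240. 312.] [[554. 118.  34.]]
marker 0.8 [368. 197.] [[ 704. -461.   -2.]]
top [ 310. -162. 1206.]
lid 0.58 [335. 292.] [[ 431. -161.   21.]]
lid 0.57 [381. 212.] [[ 656. -221.   20.]]
other_lid 0.8 [367. 260.] [[ 531. -218.    7.]]
slide_base 0.84 [246. 217.] [[550. 101.  30.]]
carriage 0.7 [247. 212.] [[563. 103.  35.]]
slide_knob 0.96 [243. 210.] [[566. 114.  34.]]
slide_knob 0.35 [428. 265.] [[ 558. -369.   14.]]
notch_clamp 0.74 [217. 242.] [[470. 150.  32.]]
plain_clamp 0.56 [266. 245.] [[496.  32.  33.]]
cutter 0.57 [432. 267.] [[ 559. -380.    0.]]
marker 0.58 [457. 224.] [[ 680. -416.   13.]]
```

```bash
python3 - <<'E'
import cv2
a=cv2.imread('pics/top0.png')[150:330,180:480]; cv2.imwrite('pics/topc.png',cv2.resize(a,None,fx=2.6,fy=2.6,interpolation=2))
a=cv2.imread('pics/scene0.png'); cv2.imwrite('pics/sc.png',a[140:440,150:550].repeat(2,0).repeat(2,1))
E
```

```text
(no output)
```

View pics/topc.png

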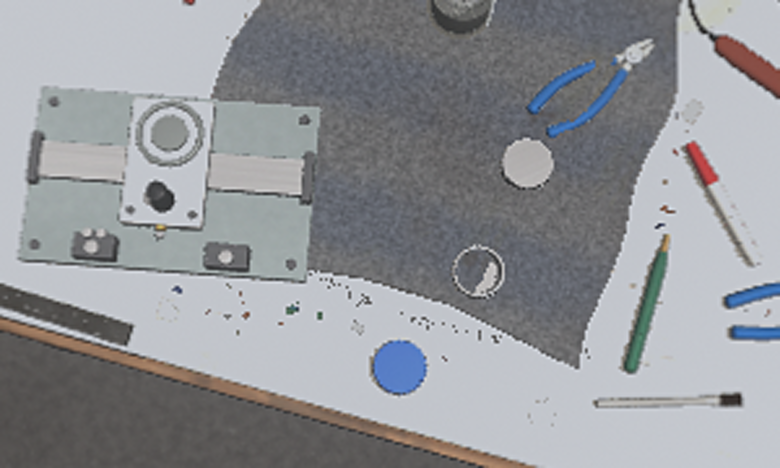

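View pics/sc.png

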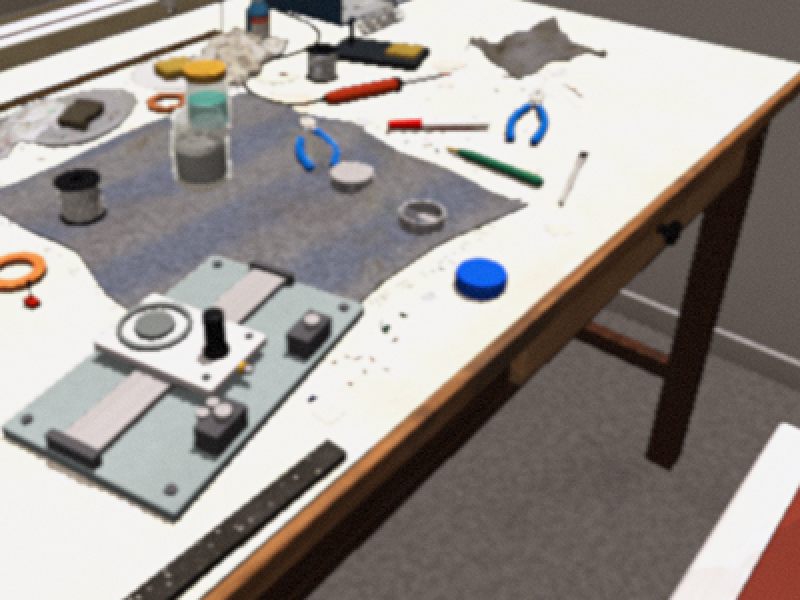

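The rim-down steel lid is at crop (528,163), about (656,-221) in the world. The lid lying rim up is at (478,271) and the blue look-alike at (398,367). The ribbed clamp is at (95,243), left of the carriage (+y).

```bash
python3 - <<'E'
from h import *
c,T=T_of('top'); d=np.load('topd.npy')
f=lambda uv:np.array(uv)/2.6+[180,150]
P=onz(c,T,f([(42,87),(320,107),(305,281),(20,258)]),12); print('plate corners',P.round())
v=P[0]-P[1]; w=P[3]-P[2]; u=P[0]-P[3];print('yaw',[np.degrees(np.arctan2(-q[0],q[1])).round(1) for q in(v,w)],np.linalg.norm(v),np.linalg.norm(u))
print('lid',onz(c,T,f((528,163)),22.5).round(),'other',onz(c,T,f((478,271)),22.5).round(),'pocket',onz(c,T,f((170,133)),38).round(),'knob top',onz(c,T,f((156,190)),74).round())
print('notchclamp',onz(c,T,f((94,240)),38).round(),'ball',onz(c,T,f((160,229)),26).round())
print('pliers',dep(c,T,f([(550,130),(575,125),(625,70)]),d).round(),'jar',dep(c,T,f([(460,5),(460,15),(470,25)]),d).round())
print(np.array(manip.get_calibration('wrist')['T_tool_cam']).round(2),manip.get_calibration('wrist')['camera_matrix'])
E
```

```text
plate corners [[605. 257.  12.]
 [659. -15.  12.]
 [488. -49.  12.]
 [436. 222.  12.]]
yaw [np.float64(11.2), np.float64(10.9)] 277.54627037747616 173.38233810549139
lid [[ 656. -226.   22.]] other [[ 540. -206.   22.]] pocket [[588. 114.  38.]] knob top [[524. 101.  74.]]
notchclamp [[468. 152.  38.]] ball [[497.  97.  26.]]
pliers [[ 696. -239.   16.]
 [ 708. -262.   17.]
 [ 776. -296.   19.]] jar [[ 771. -123.   82.]
 [ 769. -125.   65.]
 [ 773. -136.   35.]]
[[  -0.      0.97    0.26   70.85]
 [   1.     -0.      0.     -0.52]
 [   0.      0.26   -0.97 -161.86]
 [   0.      0.      0.      1.  ]] [[350.3925261    0.         313.17278952]
 [  0.         350.3925261  237.1230963 ]
 [  0.           0.           1.        ]]
```

Emit:
drive_tool([
  {"roll": -5.87},
  {"roll": -5.87},
  {"roll": -5.87},
  {"roll": -5.87},
  {"roll": -5.87},
  {"tx": -0.0144,"ty": -0.0377},
  {"tx": -0.0144,"ty": -0.0377},
  {"tx": -0.0144,"ty": -0.0377},
  {"tx": -0.0144,"ty": -0.0377},
  {"tx": -0.0144,"ty": -0.0377},
  {"tx": -0.0144,"ty": -0.0377},
  {"tx": -0.0144,"ty": -0.0377},
  {"tx": -0.0144,"ty": -0.0377},
  {"tx": -0.0144,"ty": -0.0377},
  {"tx": -0.0144,"ty": -0.0377},
  {"tx": -0.0144,"ty": -0.0377},
  {"tx": -0.0144,"ty": -0.0377},
  {"tx": -0.0144,"ty": -0.0377},
  {"tx": -0.0144,"ty": -0.0377},
  {"tx": -0.0144,"ty": -0.0377},
], jaw=-1)

```text
validation failed for argument at $.ro...
```

Emit:
drive_tool([
  {"tx": 0,"ty": 0,"tz": 0,"roll": -5.87},
  {"tx": 0,"ty": 0,"tz": 0,"roll": -5.87},
  {"tx": 0,"ty": 0,"tz": 0,"roll": -5.87},
  {"tx": 0,"ty": 0,"tz": 0,"roll": -5.87},
  {"tx": 0,"ty": 0,"tz": 0,"roll": -5.87},
], jaw=-1)

```text
time: 1.42
tool_pos: [204.3, 617.0, 222.6]
eef_rot: [-0.31, 3.126, 0.0]
contact_force: [0.6, 0.2, 0.1]
opening: 86.7
grip_force: 0.0
```

Emit:
drive_tool([
  {"tx": -0.0144,"ty": -0.0377,"tz": 0,"roll": 0},
  {"tx": -0.0144,"ty": -0.0377,"tz": 0,"roll": 0},
  {"tx": -0.0144,"ty": -0.0377,"tz": 0,"roll": 0},
  {"tx": -0.0144,"ty": -0.0377,"tz": 0,"roll": 0},
  {"tx": -0.0144,"ty": -0.0377,"tz": 0,"roll": 0},
  {"tx": -0.0144,"ty": -0.0377,"tz": 0,"roll": 0},
  {"tx": -0.0144,"ty": -0.0377,"tz": 0,"roll": 0},
  {"tx": -0.0144,"ty": -0.0377,"tz": 0,"roll": 0},
  {"tx": -0.0144,"ty": -0.0377,"tz": 0,"roll": 0},
  {"tx": -0.0144,"ty": -0.0377,"tz": 0,"roll": 0},
  {"tx": -0.0144,"ty": -0.0377,"tz": 0,"roll": 0},
  {"tx": -0.0144,"ty": -0.0377,"tz": 0,"roll": 0},
  {"tx": -0.0144,"ty": -0.0377,"tz": 0,"roll": 0},
  {"tx": -0.0144,"ty": -0.0377,"tz": 0,"roll": 0},
  {"tx": -0.0144,"ty": -0.0377,"tz": 0,"roll": 0},
  {"tx": 0,"ty": 0,"tz": 0,"roll": 0},
])

```text
time: 2.75
tool_pos: [527.8, 94.6, 223.1]
eef_rot: [-0.286, 3.126, -0.005]
contact_force: [-1.6, -0.8, -0.6]
opening: 87.2
grip_force: 0.0
```

```bash
python3 - <<'E'
from h import *
st=manip.state(); p,d=manip.snapshot('wrist'); cv2.imwrite('pics/w1.png',p[:,:,::-1]); np.save('w1d.npy',d)
import pickle; pickle.dump(st,open('w1.pkl','wb')); c,T=T_of('wrist',st); print(st['tool_pos'],st['joint_pos'])
for l in ['carriage','pocket','slide_knob','notch_clamp','ball_tip','notch']:
    try:
        for r in manip.spot_in('wrist',l)[:2]: print(l,round(r['conf'],2),np.round(r['xy']),dep(c,T,r['xy'],d).round(0))
    except Exception as e: print(l,e)
E
```

```text
[527.77020493  94.64256017 223.11354658] [-0.66246683  0.09526492  0.43071527  1.76204327 -0.03791724  1.2913369
  1.53030348]
carriage 0.58 [325. 242.] [[554. 111.  30.]]
carriage 0.31 [256. 166.] [[488.  30.  42.]]
pocket 0.57 [323. 244.] [[555. 109.  33.]]
slide_knob 0.96 [324. 247.] [[558. 111.  35.]]
notch_clamp 0.89 [383. 160.] [[461. 149.  43.]]
ball_tip 0.91 [324. 242.] [[553. 109.  32.]]
notch 0.69 [383. 168.] [[467. 152.  40.]]
```

View pics/w1.png

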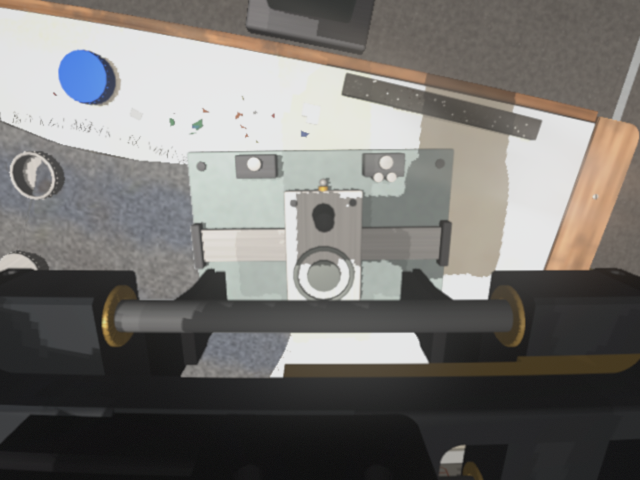

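The picture shows the pocket ring at about (324,274), the knob at (323,213), the ball at (323,186), and the ribs at (378,177) and (391,177). I'll convert these to world positions with local fits.

```bash
python3 - <<'E'
from h import *
import pickle
st=pickle.load(open('w1.pkl','rb')); c,T=T_of('wrist',st); d=np.load('w1d.npy'); im=cv2.imread('pics/w1.png')
for n,uv,z in [('boss',(324,273),38),('ring',(324,274),37),('knobtop',(323,212),74),('ball',(323,186),26),('rib1',(378,177),38),('rib2',(391,177),38),('pl',(190,152),12),('pr',(453,149),12)]:
    print(n,onz(c,T,uv,z).round(1), dep(c,T,uv,d).round(1))
# carriage plate by depth
v,u=np.mgrid[130:300,260:400]; uv=np.c_[u.ravel(),v.ravel()]; P=dep(c,T,uv,d)
for lo,hi in [(60,80),(29,34.5)]:
    m=(P[:,2]>lo)&(P[:,2]<hi); Q=P[m]; print(lo,m.sum(),Q.mean(0).round(1), np.percentile(Q[:,:2],[2,98],axis=0).round(0).tolist())
a=im[130:310,180:460]; cv2.imwrite('pics/w1c.png',cv2.resize(a,None,fx=2.8,fy=2.8,interpolation=2))
E
```

```text
boss [[585.3 115.9  38. ]] [[585.5 116.   37.3]]
ring [[586.8 116.3  37. ]] [[586.6 116.2  37.5]]
knobtop [[514.7 100.5  74. ]] [[516.1 100.9  66.6]]
ball [[497.1  98.2  26. ]] [[496.9  98.1  27.7]]
rib1 [[477.2 149.1  38. ]] [[477.2 149.1  37.9]]
rib2 [[474.9 161.7  38. ]] [[474.9 161.7  37.6]]
pl [[488.8 -44.2  12. ]] [[488.9 -44.4  11.3]]
pr [[436.  224.4  12. ]] [[435.2 229.8  -2.2]]
60 352 [523.8 103.   71.5] [[516.0, 95.0], [533.0, 111.0]]
29 6981 [541.7 108.5  31.9] [[459.0, 40.0], [616.0, 161.0]]
```

View pics/w1c.png

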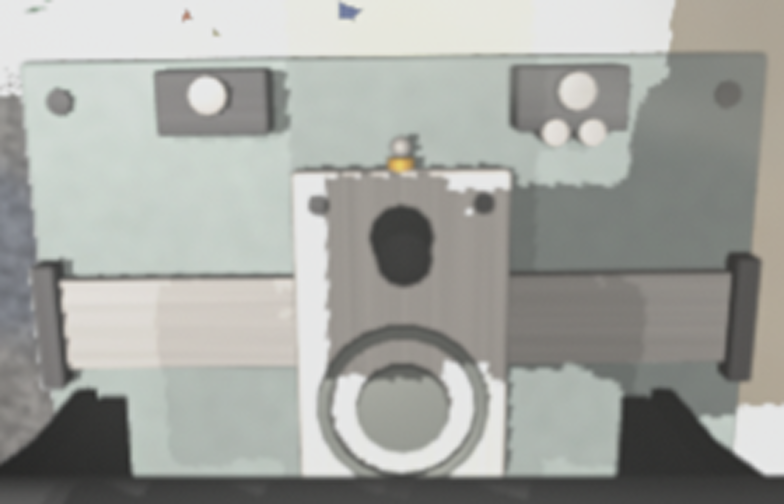

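Emit:
drive_tool([
  {"tx": -0.0064,"ty": -0.0337,"tz": 0,"roll": 0},
  {"tx": -0.0064,"ty": -0.0337,"tz": 0,"roll": 0},
  {"tx": -0.0064,"ty": -0.0337,"tz": 0,"roll": 0},
  {"tx": -0.0064,"ty": -0.0337,"tz": 0,"roll": 0},
  {"tx": -0.0064,"ty": -0.0337,"tz": 0,"roll": 0},
  {"tx": -0.0064,"ty": -0.0337,"tz": 0,"roll": 0},
  {"tx": -0.0064,"ty": -0.0337,"tz": 0,"roll": 0},
  {"tx": -0.0064,"ty": -0.0337,"tz": 0,"roll": 0},
  {"tx": -0.0064,"ty": -0.0337,"tz": 0,"roll": 0},
  {"tx": -0.0064,"ty": -0.0337,"tz": 0,"roll": 0},
  {"tx": 0,"ty": 0,"tz": 0.03,"roll": 0},
  {"tx": 0,"ty": 0,"tz": 0.03,"roll": 0},
  {"tx": 0,"ty": 0,"tz": 0.03,"roll": 0},
  {"tx": 0,"ty": 0,"tz": 0,"roll": 0},
  {"tx": 0,"ty": 0,"tz": 0,"roll": 0},
  {"tx": 0,"ty": 0,"tz": 0,"roll": 0},
])

```text
time: 4.43
tool_pos: [652.7, -214.9, 134.5]
eef_rot: [-0.303, 3.125, -0.001]
contact_force: [0.1, -0.0, 1.1]
opening: 87.3
grip_force: 0.0
```

```bash
python3 - <<'E'
from h import *
st=manip.state(); p,d=manip.snapshot('wrist'); cv2.imwrite('pics/w2.png',p[:,:,::-1])
c,T=T_of('wrist',st); print(st['tool_pos'],st['eef_rot'],st['joint_pos'])
for r in manip.outline_of('wrist','lid')[:3]:
    m=r['region']; v,u=np.nonzero(m); P=dep(c,T,np.c_[u,v],d); Q=P[(P[:,2]>19)&(P[:,2]<26)]
    print(r['conf'],r['xy'],len(v),len(Q))
    if len(Q)>50:
        ce,rad=cv2.minEnclosingCircle(np.float32(Q[:,:2])); print('mean',Q.mean(0),'circ',ce,rad,np.percentile(Q,[1,99],axis=0).round(1).tolist())
E
```

```text
[ 652.70514907 -214.89299717  134.45749271] [-3.03296938e-01  3.12527377e+00 -8.92938103e-04] [-0.16084984  0.5107575   0.5817632   1.49611265 -0.29032788  1.21985874
  2.22620243]
0.62 [302.6, 236.8] 3062 2857
mean [ 656.51548423 -224.89048456   22.20068908] circ (657.0493774414062, -224.7040252685547) 25.607954025268555 [[633.6, -247.9, 19.9], [680.2, -201.7, 23.8]]
```

View pics/w2.png

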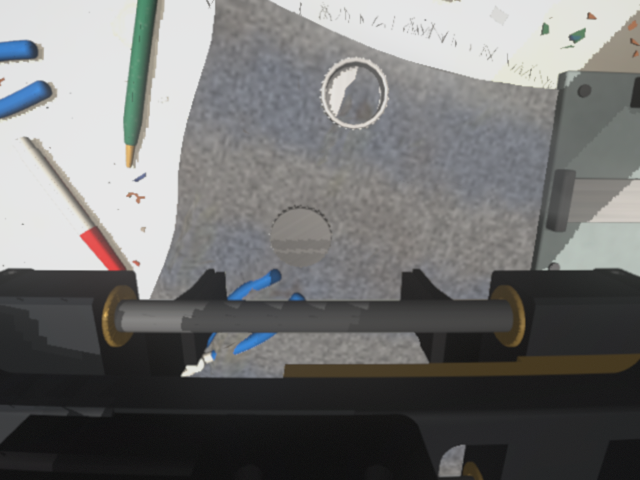

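The lid is at (302,237). The pliers' handle ends at (275,275) and (300,300) are clear of both finger paths. I'll grasp now.

Emit:
drive_tool([
  {"tx": -0.0021,"ty": -0.0105,"tz": 0,"roll": 0},
  {"tx": 0,"ty": 0,"tz": 0.03,"roll": 0},
  {"tx": 0,"ty": 0,"tz": 0.03,"roll": 0},
  {"tx": 0,"ty": 0,"tz": 0.025,"roll": 0},
  {"tx": 0,"ty": 0,"tz": 0.02,"roll": 0},
  {"tx": 0,"ty": 0,"tz": 0.01,"roll": 0},
  {"tx": 0,"ty": 0,"tz": 0.006,"roll": 0},
  {"tx": 0,"ty": 0,"tz": 0,"roll": 0},
  {"tx": 0,"ty": 0,"tz": 0,"roll": 0},
  {"tx": 0,"ty": 0,"tz": 0,"roll": 0},
  {"tx": 0,"ty": 0,"tz": 0,"roll": 0},
])

```text
time: 5.45
tool_pos: [656.8, -225.5, 13.1]
eef_rot: [-0.302, 3.125, -0.001]
contact_force: [-0.8, -0.4, 0.2]
opening: 86.9
grip_force: 0.0
```

Emit:
drive_tool([
  {"tz": 0.0},
  {"tz": 0.0},
  {"tz": 0.0},
  {"tz": 0.0},
  {"tz": 0.0},
  {"tz": 0.0},
  {"tz": 0.0},
  {"tz": 0.0},
  {"tz": 0.0},
  {"tz": 0.0},
], jaw=1)

```text
validation failed for argument at $.ro...
```

Emit:
drive_tool([
  {"tx": 0,"ty": 0,"tz": 0,"roll": 0},
  {"tx": 0,"ty": 0,"tz": 0,"roll": 0},
  {"tx": 0,"ty": 0,"tz": 0,"roll": 0},
  {"tx": 0,"ty": 0,"tz": 0,"roll": 0},
  {"tx": 0,"ty": 0,"tz": 0,"roll": 0},
  {"tx": 0,"ty": 0,"tz": 0,"roll": 0},
  {"tx": 0,"ty": 0,"tz": 0,"roll": 0},
  {"tx": 0,"ty": 0,"tz": 0,"roll": 0},
  {"tx": 0,"ty": 0,"tz": 0,"roll": 0},
  {"tx": 0,"ty": 0,"tz": 0,"roll": 0},
], jaw=1)

```text
time: 6.28
tool_pos: [655.8, -225.2, 11.6]
eef_rot: [0.302, -3.127, 0.0]
contact_force: [-0.4, 0.8, -0.8]
opening: 48.4
grip_force: 30.0
```

Emit:
drive_tool([
  {"tx": 0,"ty": 0,"tz": -0.01,"roll": 0},
  {"tx": 0,"ty": 0,"tz": -0.02,"roll": 0},
  {"tx": 0,"ty": 0,"tz": -0.03,"roll": 0},
  {"tx": 0,"ty": 0,"tz": -0.03,"roll": 0},
  {"tx": 0,"ty": 0,"tz": -0.03,"roll": 0},
  {"tx": 0,"ty": 0,"tz": 0,"roll": 0},
  {"tx": 0,"ty": 0,"tz": 0,"roll": 0},
])

```text
time: 6.87
tool_pos: [657.0, -225.9, 134.6]
eef_rot: [-0.301, 3.123, -0.002]
contact_force: [1.0, 0.6, -1.6]
opening: 49.0
grip_force: 30.0
```

```bash
python3 - <<'E'
from h import *
st=manip.state(); p,d=manip.snapshot('wrist'); cv2.imwrite('pics/w3.png',p[:,:,::-1])
c,T=T_of('wrist',st); print(st['tool_pos'],st['eef_rot'],st['opening'],st['grip_force'])
t=np.array(c['T_tool_cam'])
v,u=np.mgrid[100:480,200:440]; uv=np.c_[u.ravel(),v.ravel()]; r=rays(c,uv)*d[v.ravel(),u.ravel()][:,None]; P=r@t[:3,:3].T+t[:3,3]
m=(abs(P[:,2]+9)<5)&(np.hypot(P[:,0],P[:,1])<45)&(d[v.ravel(),u.ravel()]>0); Q=P[m]; q=uv[m]; print(m.sum())
if m.sum()>50: print(Q.mean(0),cv2.minEnclosingCircle(np.float32(Q[:,:2])),np.percentile(Q,[1,50,99],axis=0).round(1).tolist(),q.min(0),q.max(0))
E
```

```text
[ 657.03303117 -225.8504548   134.56380327] [-3.01153391e-01  3.12290239e+00 -2.12522616e-03] 49.01607719306608 29.999825628474355
5497
[  5.89074443  -0.03221385 -10.24170262] ((7.29209566116333, -0.006416429299861193), 33.702606201171875) [[-24.5, -29.9, -12.8], [9.3, -0.2, -10.5], [23.0, 30.1, -4.5]] [240 248] [386 349]
```

View pics/w3.png

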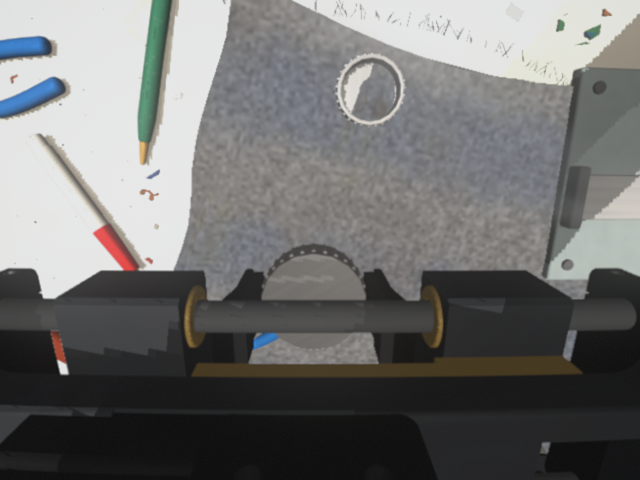

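The lid is held level and centred in the fingers. I'll go to a viewing spot just beyond the pocket.

Emit:
drive_tool([
  {"tx": -0.0054,"ty": 0.03482,"tz": 0,"roll": 0},
  {"tx": -0.0054,"ty": 0.03482,"tz": 0,"roll": 0},
  {"tx": -0.0054,"ty": 0.03482,"tz": 0,"roll": 0},
  {"tx": -0.0054,"ty": 0.03482,"tz": 0,"roll": 0},
  {"tx": -0.0054,"ty": 0.03482,"tz": 0,"roll": 0},
  {"tx": -0.0054,"ty": 0.03482,"tz": 0,"roll": 0},
  {"tx": -0.0054,"ty": 0.03482,"tz": 0,"roll": 0},
  {"tx": -0.0054,"ty": 0.03482,"tz": 0,"roll": 0},
  {"tx": -0.0054,"ty": 0.03482,"tz": 0,"roll": 0},
  {"tx": -0.0054,"ty": 0.03482,"tz": 0,"roll": 0},
  {"tx": 0,"ty": 0,"tz": 0,"roll": 0},
  {"tx": 0,"ty": 0,"tz": 0,"roll": 0},
  {"tx": 0,"ty": 0,"tz": 0,"roll": 0},
  {"tx": 0,"ty": 0,"tz": 0,"roll": 0},
])

```text
time: 8.08
tool_pos: [642.0, 125.1, 130.9]
eef_rot: [0.299, -3.126, 0.002]
contact_force: [0.4, 0.5, 0.1]
opening: 48.7
grip_force: 30.0
```

```bash
python3 - <<'E'
from h import *
st=manip.state(); p,d=manip.snapshot('wrist'); cv2.imwrite('pics/w4.png',p[:,:,::-1])
c,T=T_of('wrist',st); print(st['tool_pos'],st['eef_rot'],st['opening'])
v,u=np.mgrid[0:350,150:480]; uv=np.c_[u.ravel(),v.ravel()]; P=dep(c,T,uv,d); rr=np.hypot(P[:,0]-588.5,P[:,1]-116)
for n,lo,hi,R0 in [('boss',36.3,41,22),('knob',65,80,90)]:
    m=(P[:,2]>lo)&(P[:,2]<hi)&(rr<R0); Q=P[m]; print(n,m.sum(),Q.mean(0).round(1),cv2.minEnclosingCircle(np.float32(Q[:,:2])))
print(P[rr<40][:,2].min(), np.median(P[rr<15][:,2]))
cv2.imwrite('pics/w4c.png',cv2.resize(p[50:300,170:470,::-1],None,fx=2.4,fy=2.4,interpolation=2))
E
```

```text
[642.02193275 125.06037374 130.9424407 ] [ 2.98621753e-01 -3.12627342e+00  1.70712472e-03] 48.69511377442629
boss 1874 [589.3 116.2  37.7] ((589.4317626953125, 116.17097473144531), 17.881004333496094)
knob 889 [525.5 103.4  72.1] ((524.9131469726562, 103.39218139648438), 9.39422607421875)
29.056321749376878 37.75068948559215
```

View pics/w4c.png

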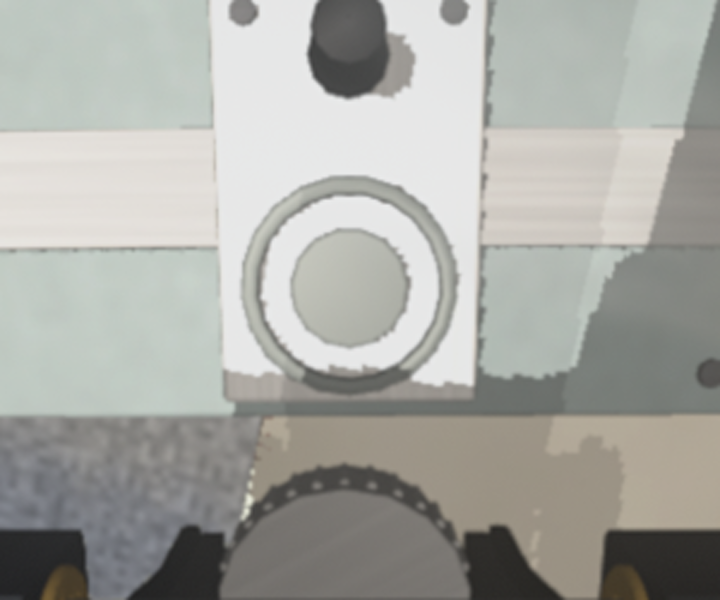

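The boss is at (350,287) in the crop, which gives (589.3,116.2), and the knob is 65.7 mm away as expected.

Emit:
drive_tool([
  {"tx": 0.0267,"ty": 0.0007,"tz": 0,"roll": 0},
  {"tx": 0.0267,"ty": 0.0007,"tz": 0,"roll": 0},
  {"tx": 0,"ty": 0,"tz": 0,"roll": 0},
  {"tx": 0,"ty": 0,"tz": 0.02,"roll": 0},
  {"tx": 0,"ty": 0,"tz": 0.025,"roll": 0},
  {"tx": 0,"ty": 0,"tz": 0.02,"roll": 0},
  {"tx": 0,"ty": 0,"tz": 0.013,"roll": 0},
  {"tx": 0,"ty": 0,"tz": 0.004,"roll": 0},
  {"tx": 0,"ty": 0,"tz": 0,"roll": 0},
  {"tx": 0,"ty": 0,"tz": 0,"roll": 0},
  {"tx": 0,"ty": 0,"tz": 0,"roll": 0},
  {"tx": 0,"ty": 0,"tz": 0,"roll": 0},
])

```text
time: 9.13
tool_pos: [590.4, 118.2, 50.7]
eef_rot: [-0.302, 3.125, 0.001]
contact_force: [-0.1, -0.4, -0.5]
opening: 48.7
grip_force: 30.0
```

Emit:
drive_tool([
  {"tx": 0,"ty": 0,"tz": 0,"roll": 0},
])

```text
time: 9.22
tool_pos: [590.1, 118.2, 50.5]
eef_rot: [-0.302, 3.126, 0.001]
contact_force: [0.6, 0.8, -1.0]
opening: 48.7
grip_force: 30.0
```

Emit:
drive_tool([
  {"tx": 0,"ty": 0,"tz": 0,"roll": 0},
])

```text
time: 9.3
tool_pos: [589.9, 118.2, 50.2]
eef_rot: [-0.302, 3.126, 0.001]
contact_force: [1.4, 0.1, 0.3]
opening: 48.9
grip_force: 30.0
```

Emit:
drive_tool([
  {"tx": 0,"ty": 0,"tz": 0,"roll": 0},
])

```text
time: 9.38
tool_pos: [589.7, 118.2, 49.9]
eef_rot: [-0.302, 3.127, 0.0]
contact_force: [0.3, -0.3, -0.1]
opening: 48.9
grip_force: 30.0
```

Emit:
drive_tool([
  {"tx": 0.0003,"ty": -0.002,"tz": 0,"roll": 0},
  {"tx": 0,"ty": 0,"tz": 0,"roll": 0},
  {"tx": 0,"ty": 0,"tz": 0,"roll": 0},
  {"tx": 0,"ty": 0,"tz": 0,"roll": 0},
  {"tx": 0,"ty": 0,"tz": 0,"roll": 0},
  {"tx": 0,"ty": 0,"tz": 0,"roll": 0},
])

```text
time: 9.88
tool_pos: [589.7, 116.1, 49.5]
eef_rot: [0.302, -3.127, 0.0]
contact_force: [1.2, -0.2, -0.3]
opening: 48.6
grip_force: 30.0
```

Emit:
drive_tool([
  {"tx": 0.0003,"ty": 0,"tz": 0.004,"roll": 0},
  {"tx": 0,"ty": 0,"tz": 0.003,"roll": 0},
  {"tx": 0,"ty": 0,"tz": 0.002,"roll": 0},
  {"tx": 0,"ty": 0,"tz": 0,"roll": 0},
  {"tx": 0,"ty": 0,"tz": 0,"roll": 0},
  {"tx": 0,"ty": 0,"tz": 0,"roll": 0},
  {"tx": 0,"ty": 0,"tz": 0,"roll": 0},
  {"tx": 0,"ty": 0,"tz": 0,"roll": 0},
])

```text
time: 10.55
tool_pos: [589.5, 116.0, 40.7]
eef_rot: [-0.302, 3.127, 0.0]
contact_force: [0.3, 0.7, -0.0]
opening: 48.9
grip_force: 30.0
```

Emit:
drive_tool([
  {"tx": 0,"ty": 0,"tz": 0.0012,"roll": 0},
  {"tx": 0,"ty": 0,"tz": 0,"roll": 0},
  {"tx": 0,"ty": 0,"tz": 0,"roll": 0},
  {"tx": 0,"ty": 0,"tz": 0,"roll": 0},
])

```text
time: 10.88
tool_pos: [589.4, 116.0, 39.4]
eef_rot: [-0.302, 3.127, -0.0]
contact_force: [-0.1, -0.8, -0.3]
opening: 48.9
grip_force: 30.0
```

Emit:
drive_tool([
  {"tx": 0,"ty": 0,"tz": 0.0007,"roll": 0},
  {"tx": 0,"ty": 0,"tz": 0,"roll": 0},
  {"tx": 0,"ty": 0,"tz": 0,"roll": 0},
  {"tx": 0,"ty": 0,"tz": 0,"roll": 0},
])

```text
time: 11.22
tool_pos: [589.5, 116.0, 38.9]
eef_rot: [-0.302, 3.127, 0.0]
contact_force: [-0.9, 0.7, 3.5]
opening: 48.6
grip_force: 30.0
```

Contact is felt at the expected height, so I'll release, retreat and check.

Emit:
drive_tool([
  {"tx": 0,"ty": 0,"tz": 0,"roll": 0},
  {"tx": 0,"ty": 0,"tz": 0,"roll": 0},
  {"tx": 0,"ty": 0,"tz": 0,"roll": 0},
  {"tx": 0,"ty": 0,"tz": 0,"roll": 0},
  {"tx": 0,"ty": 0,"tz": 0,"roll": 0},
  {"tx": 0,"ty": 0,"tz": 0,"roll": 0},
  {"tx": 0,"ty": 0,"tz": -0.01,"roll": 0},
  {"tx": 0,"ty": 0,"tz": -0.02,"roll": 0},
  {"tx": 0,"ty": 0,"tz": -0.03,"roll": 0},
  {"tx": 0,"ty": 0,"tz": -0.03,"roll": 0},
  {"tx": 0,"ty": 0,"tz": 0,"roll": 0},
  {"tx": 0,"ty": 0,"tz": 0,"roll": 0},
  {"tx": 0,"ty": 0,"tz": 0,"roll": 0},
], jaw=-1)

```text
time: 12.3
tool_pos: [589.2, 116.1, 128.8]
eef_rot: [-0.302, 3.127, 0.0]
contact_force: [-0.8, 0.6, 0.2]
opening: 87.1
grip_force: 0.0
```

```bash
python3 - <<'E'
from h import *
st=manip.state(); p,d=manip.snapshot('wrist')
c,T=T_of('wrist',st); print(st['tool_pos'],st['eef_rot'],st['opening'])
v,u=np.mgrid[0:300,150:480]; uv=np.c_[u.ravel(),v.ravel()]; P=dep(c,T,uv,d); rr=np.hypot(P[:,0]-589.3,P[:,1]-116.2)
for n,lo,hi,R0 in [('lid',45,58,40),('knob',65,80,90)]:
    m=(P[:,2]>lo)&(P[:,2]<hi)&(rr<R0); Q=P[m]; print(n,m.sum(),Q.mean(0).round(1),cv2.minEnclosingCircle(np.float32(Q[:,:2])))
    if n=='lid': Q=Q[np.hypot(*(Q[:,:2]-Q[:,:2].mean(0)).T)<20]; A=np.c_[Q-Q.mean(0)]; print('normal',np.linalg.svd(A,full_matrices=False)[2][2], Q[:,2].std())
cv2.imwrite('pics/w5c.png',cv2.resize(p[50:350,150:490,::-1],None,fx=2,fy=2,interpolation=2))
E
```

```text
[589.2280686  116.07250888 128.82603391] [-3.01837911e-01  3.12688428e+00  4.44050405e-04] 87.09966843302149
lid 3678 [590.  116.1  49.6] ((591.1421508789062, 116.31940460205078), 25.900583267211914)
normal [-1.07982412e-03 -4.28338220e-04 -9.99999325e-01] 0.6510187068936789
knob 743 [524.7 103.4  72.3] ((524.8458251953125, 103.3970718383789), 9.330784797668457)
```

View pics/w5c.png

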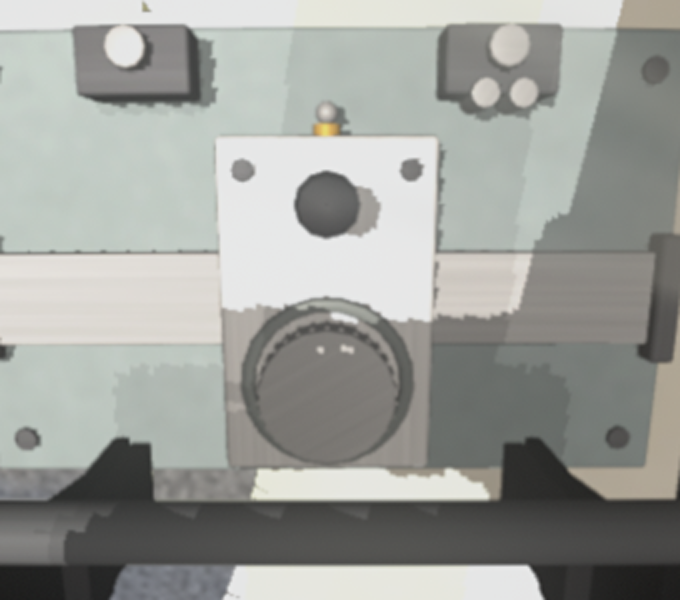

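The lid sits flat in the ring, with its top at 49.6 mm and level. Next I'll grip the knob, and measure the ball-to-notch travel from this same view.

```bash
python3 - <<'E'
from h import *
c,T=T_of('wrist'); y=np.array([-.1923,.9813,0])
a=onz(c,T,[(392.8,96),(412.2,96)],38); b=onz(c,T,(313,105.5),26); k=onz(c,T,(150+326.5/2,50+204/2),74)
print(a,b,k,(a.mean(0)-b[0])@y,(a.mean(0)-k[0])@y,(a[1]-a[0])@y)
E
```

```text
[[477.16280053 148.98437557  38.        ]
 [474.53347193 161.93475936  38.        ]] [[492.47418018  96.85902487  26.        ]] [[523.34056355 103.08874439  74.        ]] 60.701900694735095 60.52428245398041 13.213831506263407
```

Emit:
drive_tool([
  {"tx": 0.0328,"ty": 0,"tz": 0,"roll": 0},
  {"tx": 0.0328,"ty": 0,"tz": 0,"roll": 0},
  {"tx": 0,"ty": 0,"tz": 0,"roll": 0},
  {"tx": 0,"ty": 0,"tz": 0,"roll": 0},
  {"tx": 0,"ty": 0,"tz": 0.03,"roll": 0},
  {"tx": 0,"ty": 0,"tz": 0.03,"roll": 0},
  {"tx": 0,"ty": 0,"tz": 0.015,"roll": 0},
  {"tx": 0,"ty": 0,"tz": 0.006,"roll": 0},
  {"tx": 0,"ty": 0,"tz": 0,"roll": 0},
  {"tx": 0,"ty": 0,"tz": 0,"roll": 0},
  {"tx": 0,"ty": 0,"tz": 0,"roll": 0},
])

```text
time: 13.27
tool_pos: [526.1, 103.6, 48.8]
eef_rot: [-0.301, 3.125, 0.0]
contact_force: [-0.3, 0.1, 0.3]
opening: 86.7
grip_force: 0.0
```

Travel is about 60.6 mm. I'll close on the knob.

Emit:
drive_tool([
  {"tx": 0,"ty": 0,"tz": 0,"roll": 0},
  {"tx": 0,"ty": 0,"tz": 0,"roll": 0},
  {"tx": 0,"ty": 0,"tz": 0,"roll": 0},
  {"tx": 0,"ty": 0,"tz": 0,"roll": 0},
  {"tx": 0,"ty": 0,"tz": 0,"roll": 0},
  {"tx": 0,"ty": 0,"tz": 0,"roll": 0},
  {"tx": 0,"ty": 0,"tz": 0,"roll": 0},
  {"tx": 0,"ty": 0,"tz": 0,"roll": 0},
  {"tx": 0,"ty": 0,"tz": 0,"roll": 0},
  {"tx": 0,"ty": 0,"tz": 0,"roll": 0},
  {"tx": 0,"ty": 0,"tz": 0,"roll": 0},
  {"tx": 0,"ty": 0,"tz": 0,"roll": 0},
], jaw=1)

```text
time: 14.27
tool_pos: [525.0, 103.5, 47.6]
eef_rot: [0.302, -3.127, 0.0]
contact_force: [1.0, -0.1, -0.2]
opening: 18.0
grip_force: 30.0
```

Emit:
drive_tool([
  {"tx": 0,"ty": 0.003,"tz": 0,"roll": 0},
  {"tx": 0,"ty": 0.005,"tz": 0,"roll": 0},
  {"tx": 0,"ty": 0.006,"tz": 0,"roll": 0},
  {"tx": 0,"ty": 0.006,"tz": 0,"roll": 0},
  {"tx": 0,"ty": 0.006,"tz": 0,"roll": 0},
  {"tx": 0,"ty": 0.006,"tz": 0,"roll": 0},
  {"tx": 0,"ty": 0.005,"tz": 0,"roll": 0},
  {"tx": 0,"ty": 0.003,"tz": 0,"roll": 0},
  {"tx": 0,"ty": 0,"tz": 0,"roll": 0},
  {"tx": 0,"ty": 0,"tz": 0,"roll": 0},
  {"tx": 0,"ty": 0,"tz": 0,"roll": 0},
  {"tx": 0,"ty": 0,"tz": 0,"roll": 0},
])

```text
time: 15.27
tool_pos: [517.2, 142.6, 47.6]
eef_rot: [0.301, -3.127, -0.0]
contact_force: [-2.0, 0.9, -0.2]
opening: 17.8
grip_force: 30.0
```

Emit:
drive_tool([
  {"tx": 0,"ty": 0.002,"tz": 0,"roll": 0},
  {"tx": 0,"ty": 0.002,"tz": 0,"roll": 0},
  {"tx": 0,"ty": 0.002,"tz": 0,"roll": 0},
  {"tx": 0,"ty": 0.002,"tz": 0,"roll": 0},
  {"tx": 0,"ty": 0.002,"tz": 0,"roll": 0},
  {"tx": 0,"ty": 0.002,"tz": 0,"roll": 0},
  {"tx": 0,"ty": 0,"tz": 0,"roll": 0},
  {"tx": 0,"ty": 0,"tz": 0,"roll": 0},
  {"tx": 0,"ty": 0,"tz": 0,"roll": 0},
])

```text
time: 16.02
tool_pos: [515.6, 151.3, 47.6]
eef_rot: [0.298, -3.127, 0.005]
contact_force: [-0.7, -10.9, 3.1]
opening: 18.5
grip_force: 30.0
```

Emit:
drive_tool([
  {"tx": 0,"ty": 0.001,"tz": 0,"roll": 0},
  {"tx": 0,"ty": 0.001,"tz": 0,"roll": 0},
  {"tx": 0,"ty": 0,"tz": 0,"roll": 0},
  {"tx": 0,"ty": 0,"tz": 0,"roll": 0},
])

```text
time: 16.35
tool_pos: [514.8, 155.0, 47.6]
eef_rot: [0.3, -3.127, 0.002]
contact_force: [-0.8, -5.3, 2.1]
opening: 18.2
grip_force: 30.0
```

Emit:
drive_tool([
  {"tx": 0,"ty": 0.001,"tz": 0,"roll": 0},
  {"tx": 0,"ty": 0.001,"tz": 0,"roll": 0},
  {"tx": 0,"ty": 0,"tz": 0,"roll": 0},
  {"tx": 0,"ty": 0,"tz": 0,"roll": 0},
])

```text
time: 16.68
tool_pos: [514.1, 158.7, 47.6]
eef_rot: [0.302, -3.127, -0.0]
contact_force: [-2.3, -1.5, 1.6]
opening: 18.1
grip_force: 30.0
```

Emit:
drive_tool([
  {"tx": 0,"ty": 0.001,"tz": 0,"roll": 0},
  {"tx": 0,"ty": 0.001,"tz": 0,"roll": 0},
  {"tx": 0,"ty": 0,"tz": 0,"roll": 0},
  {"tx": 0,"ty": 0,"tz": 0,"roll": 0},
  {"tx": 0,"ty": 0,"tz": 0,"roll": 0},
])

```text
time: 17.1
tool_pos: [513.6, 161.5, 47.6]
eef_rot: [0.303, -3.127, -0.002]
contact_force: [-3.9, 3.0, 1.4]
opening: 17.9
grip_force: 30.0
```

Emit:
drive_tool([
  {"tx": 0,"ty": 0.001,"tz": 0,"roll": 0},
  {"tx": 0,"ty": 0,"tz": 0,"roll": 0},
  {"tx": 0,"ty": 0,"tz": 0,"roll": 0},
  {"tx": 0,"ty": 0,"tz": 0,"roll": 0},
])

```text
time: 17.43
tool_pos: [513.5, 161.6, 47.6]
eef_rot: [0.302, -3.127, -0.0]
contact_force: [-2.6, 2.2, 1.6]
opening: 18.1
grip_force: 30.0
```

Emit:
drive_tool([
  {"tx": 0,"ty": 0.001,"tz": 0,"roll": 0},
  {"tx": 0,"ty": 0,"tz": 0,"roll": 0},
  {"tx": 0,"ty": 0,"tz": 0,"roll": 0},
  {"tx": 0,"ty": 0,"tz": 0,"roll": 0},
  {"tx": 0,"ty": 0,"tz": 0,"roll": 0},
  {"tx": 0,"ty": 0,"tz": 0,"roll": 0},
])

```text
time: 17.93
tool_pos: [513.5, 162.2, 47.6]
eef_rot: [0.302, -3.127, 0.0]
contact_force: [-4.7, 0.8, 3.0]
opening: 18.0
grip_force: 30.0
```

```bash
python3 - <<'E'
from h import *
st=manip.state(); p,d=manip.snapshot('wrist')
cv2.imwrite('pics/w6c.png',cv2.resize(p[100:300,190:450,::-1],None,fx=3,fy=3,interpolation=2))
E
```

```text
(no output)
```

View pics/w6c.png

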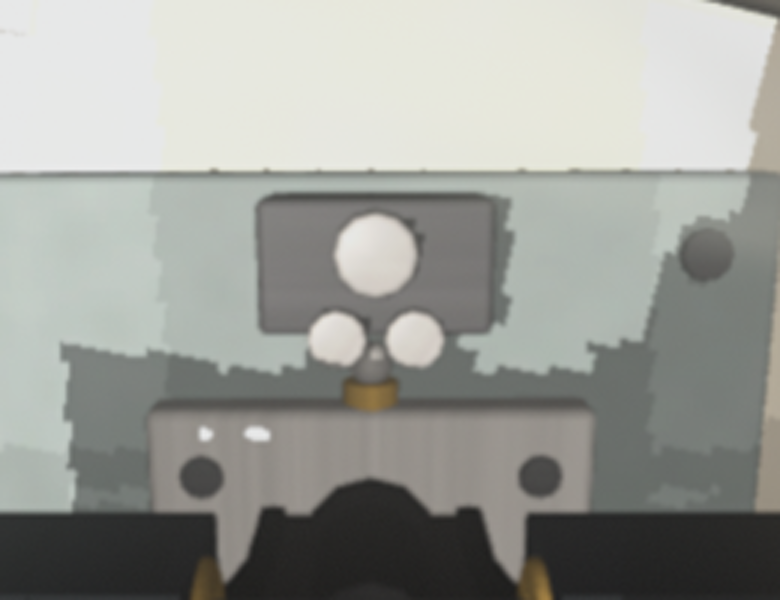

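The ball (373,365) sits between the ribs (337 and 414, middle 375.5), so it is in the notch within about 0.4 mm. One small centring nudge, then I'll hand in.

Emit:
drive_tool([
  {"tx": 0,"ty": 0.0004,"tz": 0,"roll": 0},
  {"tx": 0,"ty": 0,"tz": 0,"roll": 0},
  {"tx": 0,"ty": 0,"tz": 0,"roll": 0},
  {"tx": 0,"ty": 0,"tz": 0,"roll": 0},
  {"tx": 0,"ty": 0,"tz": 0,"roll": 0},
  {"tx": 0,"ty": 0,"tz": 0,"roll": 0},
])

```text
time: 18.48
tool_pos: [513.3, 162.7, 47.6]
eef_rot: [0.302, -3.127, 0.0]
contact_force: [-5.2, -0.2, 2.6]
opening: 18.1
grip_force: 30.0
```

```bash
python3 -c "
from cell import manip
s=manip.state();print(s['tool_pos'],s['contact_force'],s['grip_force'])
print(manip.job_done())"
```

```text
[513.33340719 162.70001525  47.63216066] [-5.17222343 -0.17632443  2.58174125] 29.999971975194057
the job is handed in; nothing more can be done
None
```

The job is handed in at 18.5 s: the lid sits flat and rim down in the pocket, the ball is in the notch (within about 0.4 mm by camera before a last 0.4 mm nudge), and the gripper still holds the knob; the result of the judging was not shown.

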